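Bayonet jar lid held at half turn

TASK

Two look-alike steel lids stand on the shelf. First put the smaller one upright, right down, into the empty pocket of the acrylic tray's front row and let go of it; then fit the larger one on the open ceramic jar, lugs down through the two notches until its disc sits on the rim, and twist it clockwise (seen from above) to half of its quarter turn, so that the bar on top points at the two steel ribs, the airing position. Do not go on to the pair of studs where it clicks locked; finish still gripping the lid there, without letting go, and leave everything else where it is.

Things in the scene. Friction and masses are not known exactly. Their poses are not given: they have to be found in the camera images.
- large_lid: the larger loose lid (about 90 g), bright steel; upright dark bar on top 50 long, 12 thick, z 16 to 40; disc dia 64, z 11 to 16; neck below dia 44, z 0 to 11, with two lugs at its foot (9 wide, 4 tall, out to 29.5 from the axis) under the bar's two ends. Same after half a turn. Origin: centre of the neck's underside, z up, x along bar and lugs. Stands on its neck
- small_lid: the smaller loose lid (about 60 g), bright steel; upright dark bar on top 38 long, 12 thick, z 16 to 40; disc dia 46, z 11 to 16; neck below dia 28, z 0 to 11, with two lugs at its foot (9 wide, 4 tall, out to 20 from the axis) under the bar's two ends. Same after half a turn. Origin: centre of the neck's underside, z up, x along bar and lugs. Stands on its neck
- jar: white ceramic jar on a rubber foot, fixed, dia 96, 55 high, open on top. Origin: centre of its underside on the shelf, z up. Mouth dia 48 with two notches at +x and -x, 14 wide, reaching 31 from the axis; lip 5 thick, hollow beneath. The large lid enters with its bar along the jar's x axis, until the disc rests on the jar's top
- jar_mouth (a point): point on the jar's axis, level with its top (z = 55 in the jar). Seated, the large lid's origin lies 11 below it. The lid then turns clockwise only (from above), freely, with 2 of lift play; a stop bars the other way. A sprung nub clicks at 60 to 80 degrees, the locked end is at 90
- half_mark: two raised steel ribs across from each other on the jar's shoulder, 5 wide, 4 proud, running from 34 to 48 from the axis, then down the jar's side: the half-turn mark, 45 degrees clockwise of the notches. Origin: same as the jar's; x axis along the line through both ribs
- lock_mark: two pairs of small steel studs (dia 6) on the jar's shoulder, 90 degrees clockwise of the notches: the locked place. Origin: same as the jar's; x axis along the line through both pairs
- tiers: two tiers of smoked acrylic, one fixed piece. Origin: on the shelf under the centre of the front row, z up. Front row: three pockets along y, each 64 by 63 inside, floor at z = 4, wall tops at z = 14, centres at x = 0 and y = -67.5 (the empty one), 0 (holds a tin), +67.5 (holds the spare lid). Upper tier: deck at z = 75, x 130 to 250, y -103 to 103, rims to z = 89
- spare_lid: bystander: twin of the small lid, already in its pocket at the tiers' +y end; same sizes and origin as the small lid
- tin: bystander: round aluminium tin, 45 in diameter, 14 high, in the middle pocket; origin at the centre of its underside
- comb: bystander: folded black comb, 24 x 110 x 10, on the upper tier; origin at the centre of its underside
- clipper: bystander: steel nail clipper, 14 x 58 x 11, on the upper tier; origin at the centre of its underside
- pill_case: bystander: red pill case, 45 x 70 x 21, lying on the shelf; origin at the centre of its underside
- scalp_brush: bystander: grey silicone scalp brush, 62 in diameter, 47 high, on the shelf; origin at the centre of its underside
Mind the look-alikes: they are no part of the job. Leave any blue look-alike of the large_lid alone.

How it is judged:
By the outcome, as a careful person would: the job done as asked, in the order asked, and still so for the second after the job is handed in, while the arm keeps its last pose, push and grip.
It also fails if it takes over 58 s, if anything falls off the work surface, if the arm or the gripper's body presses on something with over 40 N, if the wrist force passes 120 N, or if a joint passes its speed limit or range.

ROBOT

A 7-joint arm with a two-finger parallel gripper is mounted at the origin on the work surface. World frame = base frame: x ahead of the robot, y to its left, z up, the work surface at z = 0. Lengths are in m, angles in rad, forces in N, time in s.
With the tool pointing down it reaches from about 0.425 to 0.925 m from the base axis. Payload 6.8 kg.
Tool frame: the origin (TCP) lies midway between the tips of the shut fingers; the grasp point (between the pads) lies 19 mm behind it; x points along the fingers, y is the direction in which the jaws open and shut, and the axes are right-handed (so a half turn about x gives the same grasp; the last joint's range is limited). The gripper opens to 85 mm and grips with 20 to 120 N. Pads are 22 mm wide; open, the fingers measure 114 mm over their backs; the gripper's body (76 mm by 85 mm) begins 54 mm behind the grasp point. The pads swing forward as they close: fully open they stand 13 mm farther back than shut.
Start: joints at [1.058, 0.477, 0.022, 1.555, -0.011, 1.109, -0.083], TCP at [0.266, -0.62, 0.204] pointing down, gripper open.
Joint ranges: [-2.96, 2.96], [-0.34, 2.1], [-1.41, 1.46], [0.24, 2.44], [-1.37, 4.51], [0.17, 1.92], [-2.96, 2.96]. Speed limits (rad/s): [2.39, 2.39, 3.14, 3.14, 3.14, 3.14, 3.14].

INTERFACE

Orientations are given as a rotation vector (axis times angle).
In Python, from bench import r, viewer, nets gives the robot as it stands.
- The arm moves only by the shell command python3 -m pendant 'ROWS' [FORCE]. ROWS is JSON, one flat list of numbers, 5 for each row, row after row: the finger opening in mm, from 0 to 85.4, then the shift along the tool's x, y, z in mm, then the turn about the tool's x in rad. A call has 1 to 20 rows; each row shifts and turns the commanded pose from where the row before left it, along the tool's axes as they then stand; what a row does not reach is not made up. A row lasts 1/8 s, in which the tool goes at most 62.5 mm and 10.7 degrees, less where a joint would pass 70% of its speed; a pose out of reach is approached as far as the arm can. A call with a gripper value outside its range is refused whole. The fingers move at their own pace and stop on an object; FORCE is the grip in N (left out, the last holds). Time passes only in rows, so rows that do not move let the fingers close. It gives the time, the measured TCP pose, the force and the opening at its end, in the units of the state.
- r.get_obs(): the state, without advancing time (a new reading comes with each control period).
- viewer.grab_frame(name): name is "side" or "top"; returns (picture, depth): 420x560x3 uint8, red, green, blue; 420x560 float32, m along the optical axis (not along the pixel's ray), 0 where there is no reading.
- viewer.calibration(name): a dict with "mtx" (3x3 intrinsics, pixels), "distortion" ([k1, k2, p1, p2, k3] as OpenCV has them; the pictures are not rectified), "world_to_cam" (4x4, takes a point from world to camera coordinates). Camera axes: x right, y up, looking along -z (the intrinsics and any distortion apply to the point x, -y, -z); pixel columns grow to the right and rows downward; lengths in m; the calibration is good to about 2 mm. A picture is of the moment at which its call begins. calibration takes no time and is no camera call.
- r.hand_in(): hands the job in, once; it reports no verdict.
Trained networks look in the newest picture that a camera, given by its name, has taken for a name from the list of things; names that differ only in an ending like _2 or _b are one class to them, and where a whole thing is asked for, a point or a joint stands for the part that bears it (a point fixed in the world has none). Each returns a list of dicts, best first, with "score" (0 to 1); they miss things now and then, are a little off and sometimes report something else, mostly with a low value. They report only what shows in the picture. A call takes as long as a camera call. They do not tell look-alikes from the thing itself.
- nets.look_for(name, camera): "location" ([x, y, z] in m, in world coordinates, good to about 4 mm: the middle of the surface that is visible of it).
- nets.silhouettes(name, camera): "mask" (420x560 bool, what is visible of it).
The state is a dict: "clock": time; "joints": joint angles; "qvel": joint speeds; "tau": joint torques, N m; "tcp_pos": TCP position; "orientation": TCP orientation; "contact_force": force on the tool from outside, world axes, zero at the start; "moment": the same for the moment, N m; "grip_width": finger opening in m.
Only numpy, scipy, OpenCV 4.12 (cv2) and the standard library are available. Lean on these libraries where they do the work, as an engineer would, in place of code of your own. Each camera call takes 0.05 s, during which the arm holds its last target. There are 200 camera calls.

## Working session

There is one attempt and no reset: what is moved stays moved. The work goes in short steps, Python scripts to look and compute and a shell command to move; the robot and the scene stay as the last step left them, time stands still between calls to the robot, and variables do not carry over. Pictures are saved under pics/ and viewed, about 8 in all and at most 12, crops included, and the job is handed in when it is done.

```bash
mkdir -p pics; ls; cat > h.py <<'E'
import numpy as np, cv2
from bench import r, viewer, nets
from scipy.spatial.transform import Rotation as R
def grab(n,save=None):
    im,d=viewer.grab_frame(n)
    if save: cv2.imwrite(f'pics/{save}.png',im[:,:,::-1])
    return im,d
def cal(n):
    c=viewer.calibration(n); return np.array(c['mtx']),np.array(c['distortion']),np.array(c['world_to_cam'])
def proj(n,P):
    K,D,T=cal(n); P=np.atleast_2d(P); C=P@T[:3,:3].T+T[:3,3]; C=C*[1,-1,-1]
    return cv2.projectPoints(C,np.zeros(3),np.zeros(3),K,D)[0][:,0]
def ray(n,uv):
    K,D,T=cal(n); q=cv2.undistortPoints(np.array(uv,float).reshape(-1,1,2),K,D)[:,0]
    d=np.c_[q[:,0],-q[:,1],-np.ones(len(q))]@T[:3,:3]; o=-T[:3,:3].T@T[:3,3]
    return o,d   # world point = o + depth*d
def onz(n,uv,z):
    o,d=ray(n,uv); return o+d*((z-o[2])/d[:,2])[:,None]
def pts(n,mask,dep):
    v,u=np.nonzero(mask&(dep>0)); o,d=ray(n,np.c_[u,v]); return o+d*dep[v,u][:,None]
E
python3 - <<'E'
from h import *
a,_=grab('side','s0');b,_=grab('top','t0')
for n in('side','top'):
    K,D,T=cal(n);print(n,K[0,0],(-T[:3,:3].T@T[:3,3]).round(3),(-T[2,:3]).round(2),D)
    for k in ['large_lid','small_lid','spare_lid','jar','half_mark','lock_mark','tiers','tin','pill_case','scalp_brush']:
        for o in nets.look_for(k,n)[:4]:
            p=np.array(o['location']);print(k,round(o['score'],2),p.round(3),proj(n,p).round()[0])
o=r.get_obs();print(o['clock'],o['tcp_pos'],o['orientation'],R.from_rotvec(o['orientation']).as_matrix().round(3),o['grip_width'])
E
```

```text
pics
side 418.25825791519696 [0.457 0.651 0.866] [ 0.08 -0.62 -0.78] [0.0358159 0.        0.        0.        0.       ]
large_lid 0.85 [ 0.368 -0.3    0.017] [360. 146.]
large_lid 0.82 [ 0.476 -0.315  0.015] [325. 140.]
large_lid 0.17 [ 0.464 -0.149  0.023] [324. 178.]
small_lid 0.6 [ 0.467 -0.15   0.023] [323. 178.]
small_lid 0.46 [ 0.703 -0.032  0.02 ] [230. 202.]
spare_lid 0.95 [0.481 0.366 0.022] [295. 365.]
jar 0.93 [0.482 0.065 0.049] [310. 235.]
jar 0.74 [ 0.63  -0.172  0.021] [266. 167.]
half_mark 0.59 [0.46  0.085 0.06 ] [319. 240.]
tiers 0.78 [0.606 0.314 0.006] [240. 335.]
tin 0.84 [0.476 0.29  0.017] [302. 330.]
pill_case 0.67 [ 0.627 -0.172  0.021] [267. 167.]
pill_case 0.24 [ 0.468 -0.15   0.024] [323. 178.]
scalp_brush 0.9 [ 0.705 -0.032  0.019] [229. 203.]
top 516.7501319310825 [0.452 0.022 1.223] [ 0.06 -0.02 -1.  ] [-0.15044369  0.          0.          0.          0.        ]
large_lid 0.89 [ 0.48 -0.32  0.02] [418. 228.]
large_lid 0.6 [ 0.368 -0.301  0.017] [411. 275.]
small_lid 0.59 [ 0.461 -0.155  0.015] [348. 237.]
spare_lid 0.79 [0.479 0.359 0.018] [130. 234.]
jar 0.64 [0.478 0.044 0.056] [263. 232.]
jar 0.2 [0.602 0.292 0.005] [158. 182.]
half_mark 0.58 [0.655 0.264 0.085] [163. 154.]
tiers 0.85 [0.604 0.295 0.007] [157. 181.]
tiers 0.74 [0.481 0.042 0.057] [264. 230.]
tin 0.7 [0.473 0.293 0.017] [157. 236.]
pill_case 0.86 [ 0.625 -0.176  0.022] [355. 167.]
scalp_brush 0.77 [ 0.706 -0.038  0.025] [296. 134.]
1.1 [ 0.26582527 -0.62048261  0.20431068] [ 1.99886861  0.41007181 -1.99883089] [[ 0.     0.394 -0.919]
 [-0.    -0.919 -0.394]
 [-1.     0.    -0.   ]] 0.08574618003646513
```

View pics/t0.png

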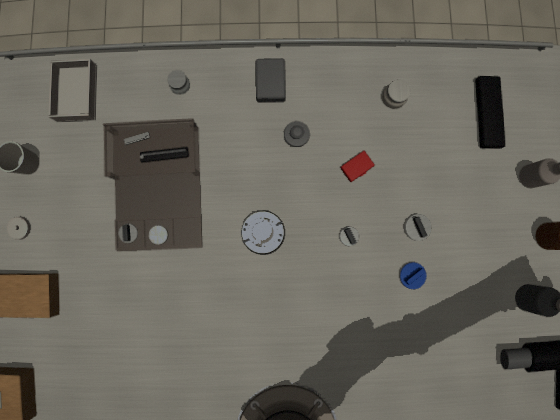

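View pics/s0.png

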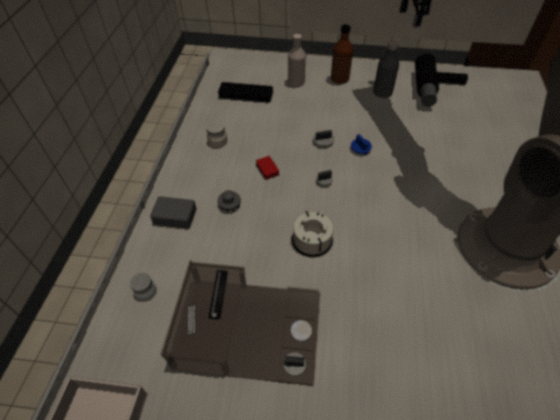

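Seen in the top image: 
- Large lid candidates: bright steel at (418,228), and a blue look-alike at (412,275), which I leave alone.
- Small lid candidates: loose one at (348,236), and its twin in the tray at (127,233), which I leave alone.
- Others: jar at (263,232), tin at (157,236), empty pocket at about (188,235), the right-hand one.

The description says the loose bright steel lids, so I choose (348,236) as small and (418,228) as large. Next is a close crop with measurements.

```bash
cat > m.py <<'E'
from h import *
im,d=grab('top');s,ds=grab('side')
def crop(i,u,v,w,f): return cv2.resize(i[v-w:v+w,u-w:u+w,::-1],None,fx=f,fy=f,interpolation=cv2.INTER_CUBIC)
a=np.hstack([crop(im,383,232,50,4),crop(im,263,232,25,8)])
b=np.hstack([crop(s,325,158,25,8),crop(s,313,233,25,8)])
g=np.vstack([a,b[:200*2]]);g=cv2.resize(g,None,fx=.75,fy=.75);cv2.imwrite('pics/c1.png',cv2.convertScaleAbs(g,alpha=1.2))
for n,i,dd in(('top',im,d),('side',s,ds)):
  for k,p in(('small',(.463,-.152,.03)),('large',(.478,-.318,.03))):
    u,v=proj(n,p)[0].astype(int); w=13
    sub=i[v-w:v+w,u-w:u+w].astype(int).sum(2); print(n,k,u,v,sub.min(),np.percentile(sub,[10,50,90]))
    P=pts(n,(np.hypot(*(np.mgrid[:420,:560]-np.array([v,u])[:,None,None]))<w),dd); print(np.percentile(P[:,2],[1,5,50,80,90,95,99]).round(4))
  P=pts(n,(np.hypot(*(np.mgrid[:420,:560]-proj(n,(.478,.045,.055))[0][::-1,None,None]))<20),dd); print('jar z',np.percentile(P[:,2],[1,5,50,80,90,95,99]).round(4))
E
python3 m.py
```

```text
top small 347 236 38 [163. 358. 384.]
[-0.004  -0.0022  0.0146  0.0213  0.04    0.0415  0.0438]
top large 417 228 3 [134. 340. 365.]
[-0.0001  0.0111  0.0176  0.0373  0.0407  0.0421  0.0441]
jar z [0.0042 0.0064 0.0543 0.057  0.0582 0.0593 0.0611]
side small 324 175 20 [104.  320.5 338. ]
[-0.0028 -0.0016  0.0022  0.0223  0.0367  0.0397  0.0421]
side large 324 135 22 [ 79.5 273.  336. ]
[-0.0025 -0.0011  0.0145  0.0269  0.0376  0.0403  0.0425]
jar z [-0.0014  0.0002  0.054   0.0564  0.0573  0.0582  0.0609]
```

View pics/c1.png

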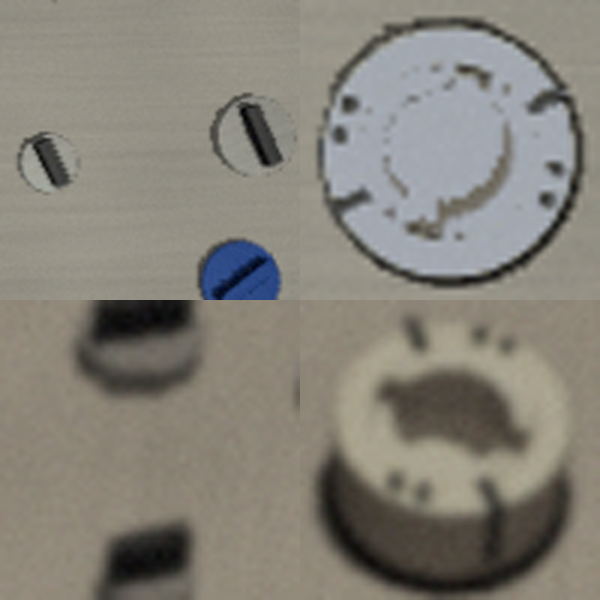

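The crop confirms it: bright small lid on the left, larger bright one on the right, blue one at the bottom (untouched). On the jar, single ribs run lower-left to upper-right and stud pairs left-right. The notches run nearly vertical, tilted right. Now I'll fit poses in both views.

```bash
cat > fit.py <<'E'
from h import *
from scipy.optimize import minimize
F=8
def up(im,c,w):
    u,v=np.round(c).astype(int); s=im[v-w:v+w,u-w:u+w]
    return cv2.resize(s,None,fx=F,fy=F,interpolation=cv2.INTER_CUBIC),np.array([u-w,v-w])
def hullmask(n,P,off,shape):
    q=((proj(n,P)-off+.5)*F-.5); m=np.zeros(shape,np.uint8)
    cv2.fillConvexPoly(m,cv2.convexHull(np.round(q*16).astype(np.int32)),255,shift=4); return m.astype(float)/255
def xf(p,L): 
    c,s=np.cos(p[2]),np.sin(p[2]); return np.c_[p[0]+c*L[:,0]-s*L[:,1],p[1]+s*L[:,0]+c*L[:,1],L[:,2]+(p[3] if len(p)>3 else 0)]
def bar(L,z0=.016,z1=.040): return np.array([[a*L/2,b*.006,z] for a in(-1,1) for b in(-1,1) for z in(z0,z1)])
def disc(rad,z): t=np.linspace(0,2*np.pi,73)[:-1]; return np.c_[rad*np.cos(t),rad*np.sin(t),t*0+z]
def fit(views,L,p0,free):
    # views: list (name,mask float,off)
    def cost(q):
        p=np.array(p0,float); p[free]=p[free]+np.array(q)*.001*np.where(np.array(free)==2,20,1)
        e=0
        for n,m,off in views:
            h=hullmask(n,xf(p,L),off,m.shape); e+=np.abs(cv2.GaussianBlur(h,(0,0),6)-cv2.GaussianBlur(m,(0,0),6)).sum()/m.sum()
        return e
    k=len(free); S=np.vstack([np.zeros(k),5*np.eye(k)])
    b=minimize(cost,np.zeros(k),method='Nelder-Mead',options=dict(initial_simplex=S,maxfev=250,xatol=.02,fatol=1e-5))
    p=np.array(p0,float);p[free]=p[free]+b.x*.001*np.where(np.array(free)==2,20,1); return p,b.fun
def comp(m,c=None):
    n,l,st,ce=cv2.connectedComponentsWithStats(m.astype(np.uint8)); 
    k=1+np.argmax(st[1:,4]); return (l==k).astype(float)
E
cat > m2.py <<'E'
from fit import *
I={n:grab(n)[0] for n in('top','side')}
dbg=[]
for k,L,p0 in(('small',.038,[.463,-.152,.2,0]),('large',.050,[.478,-.318,.2,0])):
    V=[]
    for n in I:
        c,off=up(I[n],proj(n,[p0[0],p0[1],.028])[0],14); g=c.astype(int).sum(2)
        m=comp(g<(200 if n=='top' else 180)); V.append((n,m,off)); dbg.append(np.hstack([c,np.repeat((m*255)[:,:,None],3,2).astype(np.uint8)]))
    for v in V: p,e=fit([v],bar(L),p0,[0,1,2]); print(k,v[0],(p[:2]*1000).round(1),np.degrees(p[2]).round(1),round(e,3))
    p,e=fit(V,bar(L),p0,[0,1,2,3]); print(k,'both',(p[[0,1,3]]*1000).round(1),np.degrees(p[2]).round(1),round(e,3))
V=[]
for n in I:
    c,off=up(I[n],proj(n,[.478,.045,.055])[0],28); g=c.astype(int)
    m=(g.sum(2)>(450 if n=='top' else 400)); print(n,np.percentile(g.sum(2),[5,25,50,75,95]))
    m=comp(m); m=cv2.morphologyEx(m,cv2.MORPH_CLOSE,np.ones((41,41)))
    ct,_=cv2.findContours(m.astype(np.uint8),0,2); h=cv2.convexHull(max(ct,key=len)); m=np.zeros_like(m); cv2.fillConvexPoly(m,h,1.)
    V.append((n,m,off)); cv2.imwrite(f'pics/j_{n}.png',np.hstack([c[:,:,::-1],np.repeat((m*255)[:,:,None],3,2).astype(np.uint8)]))
for v in V: p,e=fit([v],disc(.048,.055),[.478,.045,0,0],[0,1]); print('jar',v[0],(p*1000).round(1),round(e,3))
p,e=fit(V,disc(.048,.055),[.478,.045,0,0],[0,1,3]); print('jar both',(p*1000).round(1),round(e,3))
dbg=[cv2.resize(x,(400,200)) for x in dbg]
j=[cv2.resize(cv2.imread(f'pics/j_{n}.png'),(400,200))[:,:,::-1] for n in I]
cv2.imwrite('pics/d2.png',np.vstack([np.hstack(dbg[:2]),np.hstack(dbg[2:]),np.hstack(j)])[:,:,::-1])
E
python3 m2.py
```

```text
small top [ 465.7 -154.5] 25.1 0.182
small side [ 465.8 -154.5] 36.9 0.336
small both [ 465.9 -155.1   -1.6] 28.0 0.53
large top [ 482.6 -321.6] 24.0 0.121
large side [ 481.5 -322.1] 29.5 0.158
large both [ 482.6 -322.6   -2.4] 22.1 0.3
top [205. 352. 363. 421. 429.]
side [121. 246. 331. 340. 393.]
jar top [598.2  65.5   0.    0. ] 1.0
jar side [598.2 -90.6   0.    0. ] 1.0
jar both [ 613.6  101.1    0.  -215.6] 2.0
```

View pics/d2.png

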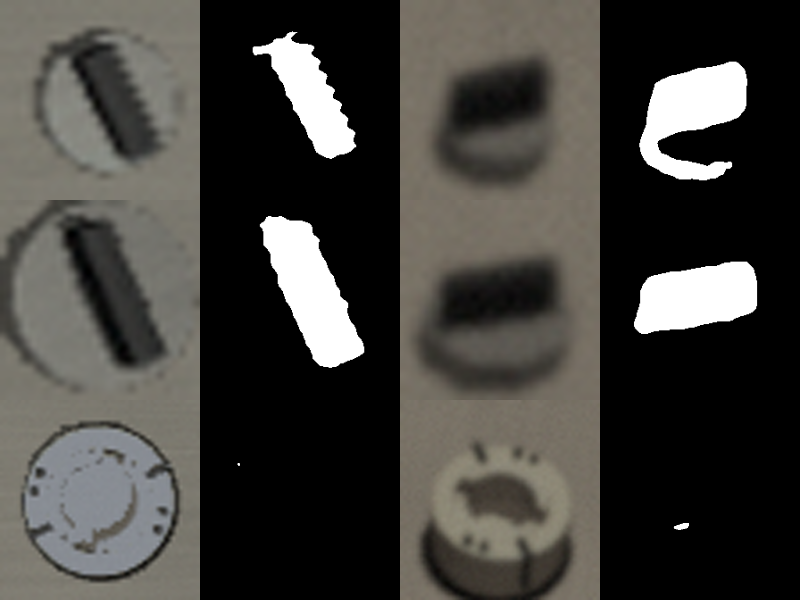

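The masks track the bars well in both views, but the jar thresholds were off. I'll redo the jar and use its ribs and studs to get the yaw.

```bash
cat > m3.py <<'E'
from fit import *
I={n:grab(n)[0] for n in('top','side')}
V=[];D=[]
for n in I:
    c,off=up(I[n],proj(n,[.478,.045,.055])[0],28); g=c.astype(int)
    m=(g[:,:,2]>g[:,:,0]+5) if n=='top' else g.sum(2)>355
    m=comp(m); ct,_=cv2.findContours(m.astype(np.uint8),0,2); h=cv2.convexHull(max(ct,key=len)); m=np.zeros_like(m); cv2.fillConvexPoly(m,h,1.)
    V.append((n,m,off)); D.append((n,c,off,m))
P={}
for v in V: P[v[0]],e=fit([v],disc(.048,.055),[.478,.045,0,0],[0,1]); print('jar',v[0],(P[v[0]]*1000).round(1),round(e,3))
p,e=fit(V,disc(.048,.055),[.478,.045,0,0],[0,1,3]); print('jar both',(p*1000).round(1),round(e,3))
out=[]
for n,c,off,m in D:
    g=cv2.GaussianBlur(c.astype(np.float32).sum(2),(0,0),4)
    best=[]
    for a in np.radians(np.arange(-60,60,.5)):
        Q=[]
        for s in(1,-1):
            for rr in np.linspace(.037,.046,5): b=a-np.pi/4; Q.append([s*rr*np.cos(b),s*rr*np.sin(b),.059])
        q=(proj(n,xf([*P[n][:2],0],np.array(Q)))-off+.5)*F-.5
        best.append((cv2.remap(g,q[:,0].astype(np.float32),q[:,1].astype(np.float32),1).mean(),np.degrees(a)))
    best.sort(); print(n,'rib yaw',[(round(float(x),0),round(float(y),1)) for x,y in best[:4]])
    a=np.radians(best[0][1]); c=c.copy()
    def dr(L,col):
        for x in ((proj(n,xf([*P[n][:2],a],L))-off+.5)*F-.5): cv2.circle(c,tuple(int(t) for t in x),1,col,-1)
    dr(disc(.048,.055),(255,0,0));dr(disc(.024,.055),(0,255,0))
    dr(np.array([[s*x,y,.055] for s in(1,-1) for x,y in((.024,.007),(.031,.007),(.031,-.007),(.024,-.007))]),(255,0,255))
    out.append(c[:,:,::-1])
cv2.imwrite('pics/j3.png',cv2.resize(np.hstack(out),(800,400)))
E
python3 m3.py
```

```text
jar top [477.3  46.    0.    0. ] 0.066
jar side [477.5  42.    0.    0. ] 0.072
jar both [477.7  44.8   0.    0.5] 0.147
top rib yaw [(184.0, -19.0), (185.0, -18.5), (186.0, -19.5), (190.0, -18.0)]
side rib yaw [(240.0, -19.0), (240.0, -19.5), (241.0, -18.5), (241.0, -20.0)]
```

View pics/j3.png

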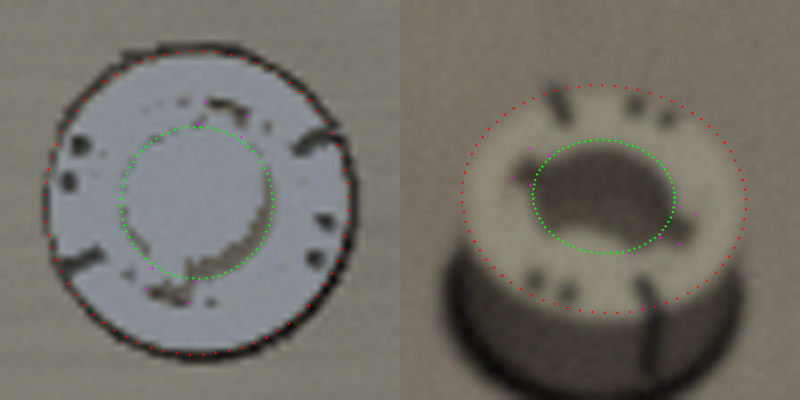

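The jar overlay fits in both views: notches at about (228,105)/(172,292) in the top panel, and the ribs agree with a yaw of -19°. Next, the tray.

```bash
cat > m4.py <<'E'
from fit import *
import sys
p=[float(x) for x in sys.argv[1:4]]; p=[p[0],p[1],np.radians(p[2])]
out=[]
for n,w in(('top',60),('side',75)):
    im,d=grab(n); F=400/(2*w)
    u,v=proj(n,[.54,.29,.03])[0].astype(int)
    c=im[v-w:v+w,u-w:u+w]; c=cv2.resize(c,(400,400),interpolation=cv2.INTER_CUBIC); c=np.clip(c.astype(float)*2-60,0,255).astype(np.uint8)
    def box(x0,x1,y0,y1,z,col):
        q=(proj(n,xf(p,np.array([[x0,y0,z],[x1,y0,z],[x1,y1,z],[x0,y1,z]])))-[u-w,v-w]+.5)*F-.5
        cv2.polylines(c,[np.round(q).astype(np.int32)],True,col,1)
    for y in(-.0675,0,.0675): box(-.032,.032,y-.0315,y+.0315,.014,(255,0,0))
    box(.13,.25,-.103,.103,.089,(0,255,0))
    out.append(c[:,:,::-1])
    for k in('tin','spare_lid'):
        for o in nets.silhouettes(k,n)[:1]:
            P=pts(n,o['mask'],d); print(n,k,round(o['score'],2),(np.median(P,0)*1000).round(1),(np.percentile(P,[3,97],axis=0)*1000).round(0).tolist())
cv2.imwrite('pics/'+sys.argv[4]+'.png',np.hstack(out))
E
python3 m4.py .474 .292 0 y4
```

```text
top tin 0.52 [476.1 290.3  18.7] [[459.0, 272.0, 15.0], [495.0, 310.0, 24.0]]
top spare_lid 0.84 [482.3 357.3  23.2] [[464.0, 342.0, 18.0], [501.0, 381.0, 47.0]]
side tin 0.8 [478.7 294.   17.5] [[458.0, 272.0, 4.0], [499.0, 312.0, 20.0]]
side spare_lid 0.82 [483.3 367.4  22.2] [[464.0, 344.0, 17.0], [503.0, 383.0, 46.0]]
```

View pics/y4.png

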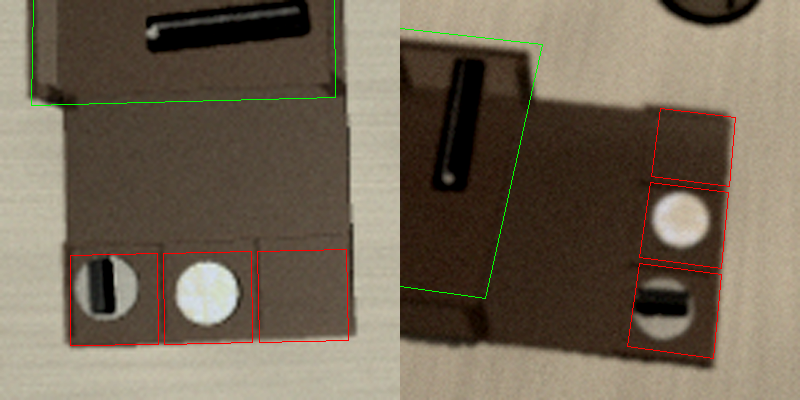

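Tray: the outlines are about 2–4 mm too far toward -x and need about 1.2° of yaw. The empty pocket centre is then about (0.478, 0.225). The tin masks (~477, 291) agree with this. Now I move above the small lid.

```bash
cat > st.py <<'E'
from h import *
import sys
o=r.get_obs(); p=np.array(o['tcp_pos']); M=R.from_rotvec(o['orientation']).as_matrix()
print('t',round(o['clock'],2),'tcp',(p*1000).round(1),'yaw of y',np.degrees(np.arctan2(M[1,1],M[0,1])).round(2),'tilt',M[:2,0].round(4),'F',np.round(o['contact_force'],1),'Mo',np.round(o['moment'],2),'w',round(o['grip_width']*1000,1),'j7',round(o['joints'][6],2))
if len(sys.argv)>3:
    d=np.array([float(a) for a in sys.argv[1:4]])-p*1000; print('tool shift',(M.T@d).round(1))
    if len(sys.argv)>4: print('turn',np.radians((np.degrees(np.arctan2(M[1,1],M[0,1]))-float(sys.argv[4])+90)%180-90).round(3))
E
python3 -m pendant '[45,7,-35,-36.7,0, 45,7,-35,-36.7,0, 45,7,-35,-36.7,0, 45,7,-35,-36.7,0, 45,7,-35,-36.7,0, 45,7,-35,-36.7,0, 45,7,-35,-36.7,0, 45,7,-35,-36.7,0, 45,7,-35,-36.7,0, 45,7,-35,-36.7,0, 45,0,0,0,0]' 40; python3 st.py 465.8 -154.7 19 -65
```

```text
clock: 3.08
tcp_pos: [0.4669, -0.1498, 0.1342]
orientation: [1.996, 0.419, -1.994]
contact_force: [-0.4, -1.1, 0.3]
grip_width: 0.0452
t 3.08 tcp [ 466.9 -149.8  134.2] yaw of y -66.37 tilt [0.0007 0.0016] F [-0.4 -1.1  0.3] Mo [-0.03  0.06  0.02] w 45.2 j7 -1.05
tool shift [115.2   4.1   3.1]
turn -0.024
```

```bash
python3 -m pendant '[40,20,4.1,3.1,-0.024, 40,30,0,0,0, 40,30,0,0,0, 40,22,0,0,0, 40,12,0,0,0, 40,0,0,0,0]' 40; python3 st.py 465.8 -154.7 20 -65; python3 - <<'E'
from h import *
import sys
out=[]
for n,w in(('top',30),('side',40)):
    im,d=grab(n);u,v=proj(n,[.466,-.155,.03])[0].astype(int);out.append(cv2.resize(im[v-w:v+w,u-w:u+w,::-1],(400,400),interpolation=cv2.INTER_CUBIC))
cv2.imwrite('pics/g1.png',np.clip(np.hstack(out)*1.6,0,255))
E
```

```text
clock: 3.82
tcp_pos: [0.4636, -0.1597, 0.02]
orientation: [1.984, 0.432, -1.986]
contact_force: [0.1, -0.2, 1.1]
grip_width: 0.04
t 3.83 tcp [ 463.6 -159.7   20. ] yaw of y -65.47 tilt [-0.0011 -0.    ] F [ 0.1 -0.2  1.1] Mo [ 0.04  0.   -0.01] w 40.0 j7 -1.08
tool shift [-0.  -3.7 -4.1]
turn -0.008[ WARN:0@1.729] global loadsave.cpp:1063 imwrite_ Unsupported depth image for selected encoder is fallbacked to CV_8U.
```

View pics/g1.png

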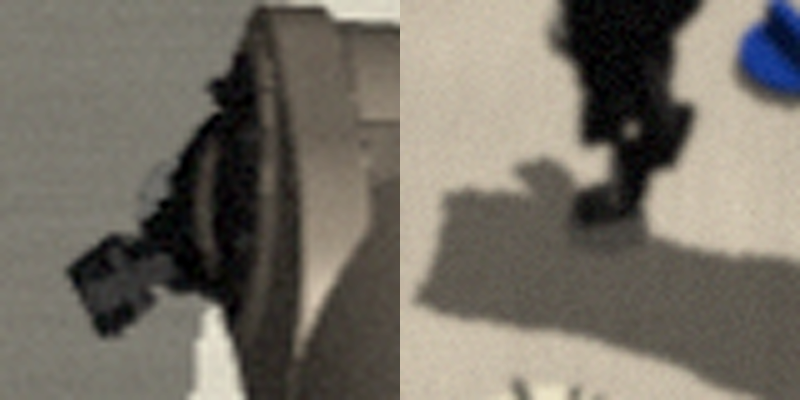

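The side view shows the fingers straddling the bar near (610,200). The reading before the last move was still settling, so I'm about 4 mm off. I'll correct by tool y -3.7 and z -4.1, then close.

```bash
python3 -m pendant '[40,0,-3.7,-4.1,-0.008, 40,0,0,0,0, 40,0,0,0,0, 12,0,0,0,0, 5,0,0,0,0, 5,0,0,0,0, 5,0,0,0,0, 5,0,0,0,0]' 50; python3 st.py 465.8 -154.7 20 -65
```

```text
clock: 4.92
tcp_pos: [0.4663, -0.1542, 0.0203]
orientation: [1.98, 0.439, -1.98]
contact_force: [0.2, -0.6, 0.7]
grip_width: 0.0054
t 4.92 tcp [ 466.3 -154.2   20.3] yaw of y -64.97 tilt [-0. -0.] F [ 0.2 -0.6  0.7] Mo [ 0.01 -0.    0.05] w 5.4 j7 -1.08
tool shift [0.3 0.3 0.7]
turn 0.0
```

The width of 5.4 is less than the 12 mm bar, so the bar isn't between the pads. I'll open, lift and look.

```bash
python3 - <<'E'
from h import *
out=[]
for n,w in(('side',30),):
    im,d=grab(n);u,v=proj(n,[.466,-.155,.03])[0].astype(int);out.append(cv2.resize(im[v-w:v+w,u-w:u+w,::-1],(400,400),interpolation=cv2.INTER_CUBIC))
    q=(proj(n,[[.4663,-.1542,.02],[.4663,-.1542,.039]])-[u-w,v-w])*400/(2*w); print(q)
cv2.imwrite('pics/g2a.png',np.clip(out[0]*2.,0,255).astype(np.uint8))
E
python3 -m pendant '[40,0,0,0,0, 40,0,0,0,0, 40,-30,0,0,0, 40,-50,0,0,0, 40,-50,0,0,0, 40,0,0,0,0]'
python3 - <<'E'
from h import *
out=[cv2.imread('pics/g2a.png')]
n='side';w=30
im,d=grab(n);u,v=proj(n,[.466,-.155,.03])[0].astype(int);c=cv2.resize(im[v-w:v+w,u-w:u+w,::-1],(400,400),interpolation=cv2.INTER_CUBIC)
out.append(np.clip(c*2.,0,255).astype(np.uint8))
cv2.imwrite('pics/g2.png',np.hstack(out))
E
```

```text
[[202.56834532 218.58926736]
 [205.66804035 186.67325029]]
clock: 5.72
tcp_pos: [0.4692, -0.1548, 0.1542]
orientation: [1.986, 0.435, -1.971]
contact_force: [-0.0, 0.0, -0.7]
grip_width: 0.04
```

View pics/g2.png

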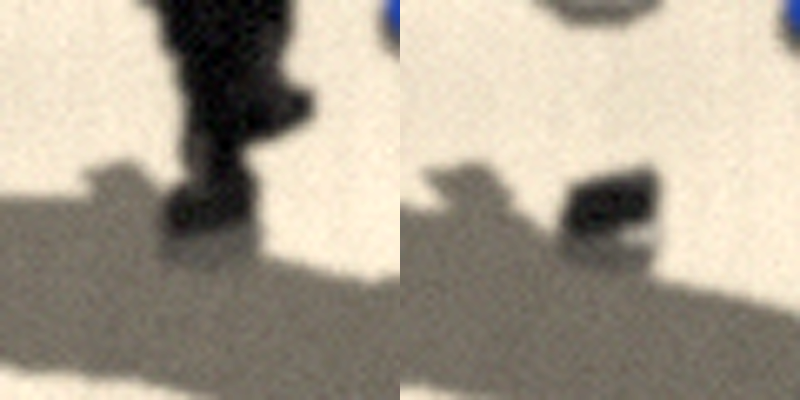

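The lid is still upright at about (610,205) after lifting. I'll refit it from the side view, then swing the arm aside and fit from the top too.

```bash
python3 -m pendant '[40,0,40,0,0, 40,0,55,0,0, 40,0,55,0,0, 40,0,30,0,0, 40,0,0,0,0]'
cat > m5.py <<'E'
from fit import *
I={n:grab(n)[0] for n in('top','side')}
dbg=[];V=[]
p0=[.466,-.155,.43,0]
for n in I:
    c,off=up(I[n],proj(n,[p0[0],p0[1],.028])[0],16); g=c.astype(int).sum(2); t=170 if n=='top' else 130
    m=comp(g<t); V.append((n,m,off)); dbg.append(np.hstack([c,np.repeat((m*255)[:,:,None],3,2).astype(np.uint8)]))
for v in V: p,e=fit([v],bar(.038),p0,[0,1,2]); print(v[0],(p[:2]*1000).round(1),np.degrees(p[2]).round(1),round(e,3))
p,e=fit(V,bar(.038),p0,[0,1,2,3]); print('both',(p[[0,1,3]]*1000).round(1),np.degrees(p[2]).round(1),round(e,3))
cv2.imwrite('pics/m5.png',np.clip(np.hstack(dbg)[:,:,::-1]*1.5,0,255).astype(np.uint8))
for n in I:
  for o in nets.look_for('small_lid',n)[:3]: print(n,o)
E
python3 m5.py; python3 st.py
```

```text
clock: 6.4
tcp_pos: [0.5415, -0.3195, 0.148]
orientation: [1.979, 0.437, -1.985]
contact_force: [-0.6, -0.2, -1.0]
grip_width: 0.0398
top [ 463.6 -157.3] 27.6 0.339
side [ 463.5 -158.5] 29.8 0.134
both [ 463.5 -156.7    1.4] 29.3 0.479
top {'location': [0.4637, -0.1554, 0.0146], 'score': 0.66}
side {'location': [0.4672, -0.1521, 0.0224], 'score': 0.65}
t 6.6 tcp [ 541.9 -315.5  149.4] yaw of y -64.89 tilt [-0.0016  0.0014] F [0.4 0.6 0.1] Mo [ 0.01  0.02 -0.03] w 40.3 j7 -0.77
```

The lid is still there at about (464, -157). I'll check the reported TCP against the depth of the finger tips, plus an overlay.

```bash
python3 - <<'E'
from h import *
out=[]
o=r.get_obs();p=np.array(o['tcp_pos']);M=R.from_rotvec(o['orientation']).as_matrix()
im,d=grab('side');w=50
u,v=proj('side',p)[0].astype(int)
m=np.zeros((420,560),bool);m[v-w:v+w,u-w:u+w]=1
P=pts('side',m,d);L=(P-p)@M*1000
near=(np.abs(L[:,1])<90)&(np.abs(L[:,2])<60)&(L[:,0]<60)&(P[:,2]>.06)
Q=L[near]
for a in range(-100,60,10):
    s=Q[(Q[:,0]>=a)&(Q[:,0]<a+10)]
    if len(s):print(a,len(s),'y',np.percentile(s[:,1],[2,50,98]).round(0),'z',np.percentile(s[:,2],[2,50,98]).round(0))
c=cv2.resize(im[v-w:v+w,u-w:u+w,::-1],(400,400),interpolation=cv2.INTER_CUBIC);c=np.clip(c*2.2,0,255).astype(np.uint8)
for l,col in(((0,0,0),(0,0,255)),((0,20,0),(0,255,0)),((0,-20,0),(0,255,0)),((-19,0,0),(255,0,255))):
    q=(proj('side',p+M@np.array(l)/1000)[0]-[u-w,v-w]+.5)*4; cv2.circle(c,tuple(int(x) for x in q),3,col,-1)
m5=cv2.imread('pics/m5.png');m5=cv2.resize(m5,(400,100))
c2=np.vstack([m5,np.zeros((300,400,3),np.uint8)])
cv2.imwrite('pics/k.png',np.hstack([c,c2]))
E
```

```text
-100 70 y [-59. -26.  54.] z [-18. -10.  11.]
-90 62 y [-55. -45.  52.] z [-13.  -8.  11.]
-80 44 y [-52. -25.  44.] z [-14.  -9.  11.]
-70 31 y [-36.  20.  32.] z [-12.  -7.   5.]
-60 50 y [-34. -22.  22.] z [-13.  -5.  11.]
-50 51 y [-35. -24.  24.] z [-13.  -5.  12.]
-40 35 y [-34. -24.  24.] z [-12.  -5.  12.]
-30 8 y [-26. -25.  25.] z [-9. -1.  9.]
```

View pics/k.png

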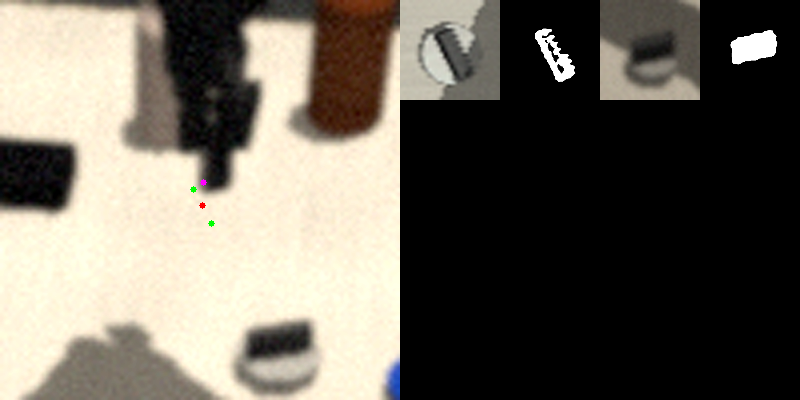

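Clear finding: with the fingers open to 40, the real tips end about 28 mm behind the reported TCP, where I expected about 5. So my first grasp closed just above the bar, which fits the 5.4 width. I'll measure the tips at a 12 mm opening while moving back over the lid.

```bash
cat > tip.py <<'E'
from h import *
o=r.get_obs();p=np.array(o['tcp_pos']);M=R.from_rotvec(o['orientation']).as_matrix()
for n in('side','top'):
    im,d=grab(n);w=45;u,v=proj(n,p)[0].astype(int);m=np.zeros((420,560),bool);m[max(v-w,0):v+w,u-w:u+w]=1
    P=pts(n,m,d);L=(P-p)@M*1000;k=(np.abs(L[:,1])<60)&(np.abs(L[:,2])<22)&(P[:,2]>p[2]-.02);Q=L[k]
    print(n,o['grip_width'],'tip x',np.sort(Q[:,0])[-12:].round(0),'y,z of those',np.median(Q[Q[:,0]>-45,1:],0).round(1) if len(Q) else '')
E
python3 -m pendant '[12,0,0,0,0, 12,0,0,0,0, 12,0,0,0,0, 12,0,0,0,0]'; python3 tip.py; python3 st.py 463.8 -157 120 -63
```

```text
clock: 7.15
tcp_pos: [0.5425, -0.3172, 0.1504]
orientation: [1.98, 0.439, -1.98]
contact_force: [0.7, 0.2, -0.1]
grip_width: 0.0116
side 0.011646821897456543 tip x [-32. -32. -31. -31. -31. -30. -29. -29. -28. -27. -26. -26.] y,z of those [-12.3  -6.7]
top 0.011646821897456543 tip x [-77. -76. -74. -73. -73. -53. -50. -47. -47. -45. -42. -39.] y,z of those [-13.1 -10.6]
t 7.25 tcp [ 542.5 -317.3  150.4] yaw of y -64.98 tilt [ 0.0001 -0.0001] F [ 0.4  0.1 -0.3] Mo [-0.08 -0.04  0.01] w 11.9 j7 -0.77
tool shift [  30.3 -178.5    3.5]
turn -0.035
```

```bash
python3 -m pendant '[40,10,-44.6,0.9,0, 40,10,-44.6,0.9,0, 40,10,-44.6,0.9,-0.05, 40,10,-44.6,0.9,0, 40,20,0,0,0, 40,20,0,0,0, 40,0,0,0,0, 40,0,0,0,0]' 50; python3 st.py 463.8 -157 0 -62
```

```text
clock: 8.25
tcp_pos: [0.4623, -0.1583, 0.0709]
orientation: [1.95, 0.484, -1.949]
contact_force: [-0.1, 0.4, 0.1]
grip_width: 0.0402
t 8.25 tcp [ 462.3 -158.3   70.9] yaw of y -62.12 tilt [ 0.0008 -0.0002] F [-0.1  0.4  0.1] Mo [-0.03  0.04 -0.03] w 40.2 j7 -0.99
tool shift [70.9 -0.5 -1.9]
turn -0.002
```

```bash
python3 -m pendant '[40,30,-0.5,-1.9,0, 40,25,0,0,0, 40,15,0,0,0, 40,0,0,0,0, 5,0,0,0,0, 5,0,0,0,0, 5,0,0,0,0, 5,0,0,0,0, 5,0,0,0,0]' 50; python3 st.py
```

```text
clock: 9.38
tcp_pos: [0.4642, -0.1571, 0.0014]
orientation: [1.951, 0.483, -1.947]
contact_force: [-1.9, -0.1, 6.7]
grip_width: 0.0104
t 9.38 tcp [ 464.2 -157.1    1.4] yaw of y -62.12 tilt [ 0.0021 -0.0007] F [-1.9 -0.1  6.7] Mo [0.05 0.18 0.02] w 10.4 j7 -1.04
```

Gripped (width 10.4 on the bar). Now lift and carry to the pocket.

```bash
python3 -m pendant '[5,-20,0,0,0, 5,-45,0,0,0, 5,-45,0,0,0, 5,0,0,0,0, 5,0,-41.4,-23.9,0, 5,0,-41.4,-23.9,0, 5,0,-41.4,-23.9,0, 5,0,-41.4,-23.9,0, 5,0,-41.4,-23.9,0, 5,0,-41.4,-23.9,0, 5,0,-41.4,-23.9,0, 5,0,-41.4,-23.9,0, 5,0,0,0,0, 5,0,0,0,0, 5,0,0,0,0]' 50; python3 st.py 478 225 60 -62; python3 m5.py; cat > hold.py <<'E'
from h import *
import sys
# crops around a world point in both views
p=[float(x) for x in sys.argv[1:4]];w=int(sys.argv[4]);out=[]
for n in('top','side'):
    im,d=grab(n);u,v=proj(n,p)[0].astype(int);c=cv2.resize(im[v-w:v+w,u-w:u+w,::-1],(400,400),interpolation=cv2.INTER_CUBIC)
    out.append(np.clip(c*2.,0,255).astype(np.uint8))
cv2.imwrite('pics/'+sys.argv[5]+'.png',np.hstack(out))
E
python3 hold.py .478 .225 .06 50 h1
```

```text
clock: 11.25
tcp_pos: [0.4772, 0.2235, 0.1098]
orientation: [1.949, 0.481, -1.951]
contact_force: [0.2, 0.1, -0.8]
grip_width: 0.0104
t 11.25 tcp [477.2 223.5 109.8] yaw of y -62.24 tilt [-0.0008 -0.0013] F [ 0.2  0.1 -0.8] Mo [-0.04  0.04  0.01] w 10.4 j7 -1.81
tool shift [49.8 -1.  -1.5]
turn -0.004Traceback (most recent call last):
  File "m5.py", line 7, in <module>
    m=comp(g<t); V.append((n,m,off)); dbg.append(np.hstack([c,np.repeat((m*255)[:,:,None],3,2).astype(np.uint8)]))
  File "fit.py", line 27, in comp
    k=1+np.argmax(st[1:,4]); return (l==k).astype(float)
        ~~~~~~~~~^^^^^^^^^^
    return _wrapfunc(a, 'argmax', axis=axis, out=out, **kwds)
    return bound(*args, **kwds)
ValueError: attempt to get argmax of an empty sequence
```

View pics/h1.png

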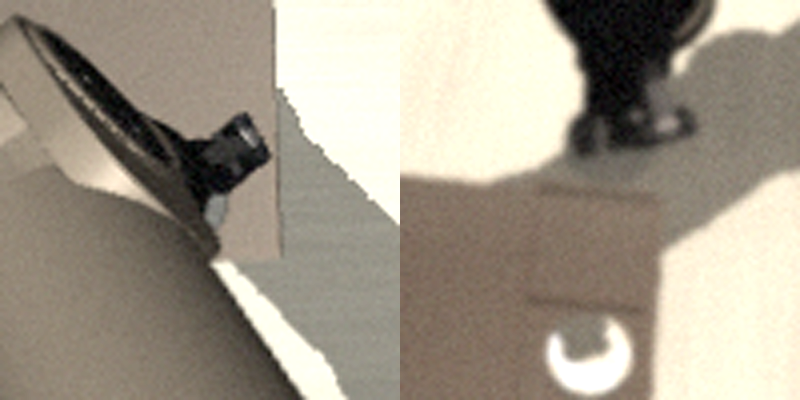

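I see the lid under the gripper at about (630,130) in the side panel, just above the empty pocket at (600,240). It is gone from its old spot, and the width still holds at 10.4. Lowering: the lid bottom is at TCP - 1.4, so the floor at z=4 means TCP of about 5.4.

```bash
python3 -m pendant '[5,25,-1,-1.5,0, 5,35,0,0,0, 5,25,0,0,0, 5,10,0,0,0, 5,5,0,0,0, 5,3,0,0,0, 5,0,0,0,0, 5,0,0,0,0]' 50; python3 st.py 478 225 5
```

```text
clock: 12.45
tcp_pos: [0.4785, 0.2272, 0.0079]
orientation: [1.951, 0.484, -1.948]
contact_force: [-0.3, 0.7, -0.0]
grip_width: 0.0103
t 12.45 tcp [478.5 227.2   7.9] yaw of y -62.11 tilt [0.001  0.0005] F [-0.3  0.7 -0. ] Mo [-0.02 -0.01 -0.04] w 10.3 j7 -1.9
tool shift [2.9 1.7 1.5]
```

```bash
python3 -m pendant '[5,1.5,1.5,1,0, 5,1.5,0,0,0, 5,1,0,0,0, 5,0,0,0,0]' 50; python3 st.py 478 225 5
```

```text
clock: 12.95
tcp_pos: [0.4782, 0.2249, 0.0053]
orientation: [1.95, 0.482, -1.949]
contact_force: [-6.1, -3.0, 23.2]
grip_width: 0.0103
t 12.95 tcp [478.2 224.9   5.3] yaw of y -62.13 tilt [ 0.0009 -0.001 ] F [-6.1 -3.  23.2] Mo [-0.87  1.37  0.02] w 10.3 j7 -1.9
tool shift [ 0.3 -0.2  0.1]
```

Contact of 23 N at TCP 5.3, as predicted for the floor. Release, lift and travel to the large lid.

```bash
python3 -m pendant '[5,-0.7,0,0,0, 14,0,0,0,0, 20,0,0,0,0, 35,0,0,0,0, 35,0,0,0,0, 35,-15,0,0,0, 35,-40,0,0,0, 35,-50,0,0,0]' 50; python3 -m pendant '[40,0,48.5,25.2,0, 40,0,48.5,25.2,0, 40,0,48.5,25.2,0, 40,0,48.5,25.2,0, 40,0,48.5,25.2,0, 40,0,48.5,25.2,0, 40,0,48.5,25.2,0, 40,0,48.5,25.2,0, 40,0,48.5,25.2,0, 40,0,48.5,25.2,0, 40,30,0,0,0.05, 40,0,0,0,0, 40,0,0,0,0, 40,0,0,0,0]' 50; python3 st.py 482.4 -321.8 0 -65
python3 - <<'E'
from fit import *
I={n:grab(n)[0] for n in('top','side')}
p0=[.478,.225,.48,.004];V=[];out=[]
for n in I:
    c,off=up(I[n],proj(n,[.478,.225,.03])[0],18); g=c.astype(int).sum(2)
    print(n,np.percentile(g,[2,10,50,90,98])); out.append(c)
    V.append((n,comp(g<(110 if n=='top' else 90)),off))
for v in V: p,e=fit([v],bar(.038),p0,[0,1,2]); print(v[0],(p[:2]*1000).round(1),np.degrees(p[2]).round(1),round(e,3))
cv2.imwrite('pics/p1.png',np.clip(np.hstack(out)[:,:,::-1]*1.6,0,255).astype(np.uint8))
for n in I:
    for k in('spare_lid','small_lid'):
        for o in nets.look_for(k,n)[:3]: print(n,k,round(o['score'],2),np.round(o['location'],3))
E
```

```text
clock: 13.95
tcp_pos: [0.4772, 0.2249, 0.1103]
orientation: [1.948, 0.484, -1.951]
contact_force: [0.7, 0.8, 0.6]
grip_width: 0.0351
clock: 15.7
tcp_pos: [0.4831, -0.3208, 0.0804]
orientation: [1.98, 0.44, -1.976]
contact_force: [0.1, 0.8, 0.7]
grip_width: 0.0399
t 15.7 tcp [ 483.1 -320.8   80.4] yaw of y -64.86 tilt [ 0.0018 -0.0007] F [0.1 0.8 0.7] Mo [-0.03  0.01 -0.03] w 39.9 j7 -0.74
tool shift [80.4  0.5  1.2]
turn 0.002
top [131. 187. 220. 365. 384.]
side [ 97.  143.3 178.  328.  338. ]
top [478.6 216.7] 43.4 4.601
side [488.  213.3] 94.0 6.157
top spare_lid 0.67 [ 0.491 -0.311  0.018]
top spare_lid 0.5 [0.482 0.357 0.019]
top small_lid 0.6 [0.478 0.224 0.019]
side spare_lid 0.73 [0.689 0.327 0.089]
side spare_lid 0.64 [0.482 0.366 0.018]
side spare_lid 0.5 [ 0.704 -0.03   0.018]
side small_lid 0.56 [0.482 0.368 0.023]
side small_lid 0.55 [0.479 0.234 0.022]
```

The networks see the small lid in the pocket at (0.478, 0.224–0.234). Now grasp the large lid.

```bash
python3 -m pendant '[40,35,0.3,0.6,0, 40,30,0,0,0, 40,14,0,0,0, 40,0,0,0,0, 5,0,0,0,0, 5,0,0,0,0, 5,0,0,0,0, 5,0,0,0,0, 5,0,0,0,0]' 60; python3 st.py; python3 -m pendant '[5,-15,0,0,0, 5,-45,0,0,0, 5,-50,0,0,0, 5,0,0,0,0, 5,0,0,0,0]' 60; python3 st.py 477.6 44.8 111 -109
```

```text
clock: 17.12
tcp_pos: [0.4827, -0.3226, 0.0014]
orientation: [1.981, 0.437, -1.977]
contact_force: [-0.1, -0.2, 6.8]
grip_width: 0.0102
t 17.12 tcp [ 482.7 -322.6    1.4] yaw of y -64.98 tilt [ 0.0022 -0.0013] F [-0.1 -0.2  6.8] Mo [0.1  0.15 0.03] w 10.2 j7 -0.77
clock: 17.75
tcp_pos: [0.4811, -0.3217, 0.1101]
orientation: [1.979, 0.439, -1.98]
contact_force: [0.1, 0.1, -2.0]
grip_width: 0.0101
t 17.75 tcp [ 481.1 -321.7  110.1] yaw of y -64.98 tilt [-0.0003 -0.    ] F [ 0.1  0.1 -2. ] Mo [ 0.03 -0.03  0.02] w 10.1 j7 -0.74
tool shift [  -0.9 -333.6 -151.8]
turn 0.768
```

Held. The jar needs the bar along -19°. Turning clockwise there would bring joint 7 near its limit after the twist, so I'll go counter-clockwise by 136° (same by symmetry). That leaves room for the clockwise twist.

```bash
python3 -m pendant '[5,0,-47.66,-21.69,0, 5,0,-47.66,-21.69,0, 5,0,-47.66,-21.69,0, 5,0,-47.66,-21.69,0, 5,0,-47.66,-21.69,0, 5,0,-47.66,-21.69,0, 5,0,-47.66,-21.69,0, 5,0,0,0,-0.18, 5,0,0,0,-0.18, 5,0,0,0,-0.18, 5,0,0,0,-0.18, 5,0,0,0,-0.18, 5,0,0,0,-0.18, 5,0,0,0,-0.18, 5,0,0,0,-0.18, 5,0,0,0,-0.18, 5,0,0,0,-0.18, 5,0,0,0,-0.18, 5,0,0,0,-0.18, 5,0,0,0,-0.18]' 60;python3 -m pendant '[5,30,0,0,-0.034, 5,0,0,0,0, 5,0,0,0,0, 5,0,0,0,0]' 60; python3 st.py 477.6 44.8 68 71
```

```text
clock: 20.25
tcp_pos: [0.4766, 0.0444, 0.1086]
orientation: [0.281, 1.556, -0.282]
contact_force: [0.7, -0.2, -0.5]
grip_width: 0.0103
clock: 20.75
tcp_pos: [0.4785, 0.0448, 0.0807]
orientation: [0.26, 1.554, -0.26]
contact_force: [0.1, -0.7, -0.9]
grip_width: 0.0102
t 20.75 tcp [478.5  44.8  80.7] yaw of y 71.03 tilt [0.0009 0.0001] F [ 0.1 -0.7 -0.9] Mo [-0.03  0.01  0.02] w 10.2 j7 0.62
tool shift [12.7 -0.3 -0.9]
turn 0.0
```

```bash
python3 -m pendant '[5,12,-0.3,-0.9,0, 5,0,0,0,0, 5,0,0,0,0]' 60; python3 st.py 477.6 44.8 68 71; python3 - <<'E'
from fit import *
o=r.get_obs();p=np.array(o['tcp_pos']);out=[]
for n,w in(('side',28),('top',28)):
    im,d=grab(n);u,v=proj(n,[.4776,.0448,.065])[0].astype(int);f=400/(2*w)
    c=cv2.resize(im[v-w:v+w,u-w:u+w,::-1],(400,400),interpolation=cv2.INTER_CUBIC);c=np.clip(c*1.8,0,255).astype(np.uint8)
    def dr(L,pose,col):
        for x in (proj(n,xf(pose,L))-[u-w,v-w]+.5)*f-.5: cv2.circle(c,tuple(int(round(t)) for t in x),1,col,-1)
    lp=[p[0],p[1],np.radians(-19),p[2]-.0014]
    dr(disc(.032,.011),lp,(0,0,255));dr(disc(.032,.016),lp,(0,0,255))
    dr(disc(.048,.055),[.4776,.0448,0,0],(0,200,0))
    out.append(c)
cv2.imwrite('pics/a1.png',np.hstack(out))
E
```

```text
clock: 21.12
tcp_pos: [0.4771, 0.0447, 0.0679]
orientation: [0.259, 1.555, -0.26]
contact_force: [-0.2, 0.2, -0.8]
grip_width: 0.01
t 21.12 tcp [477.1  44.7  67.9] yaw of y 71.05 tilt [-0.0002 -0.    ] F [-0.2  0.2 -0.8] Mo [0.02 0.02 0.01] w 10.0 j7 0.6
tool shift [-0.1  0.3  0.5]
turn 0.001
```

View pics/a1.png

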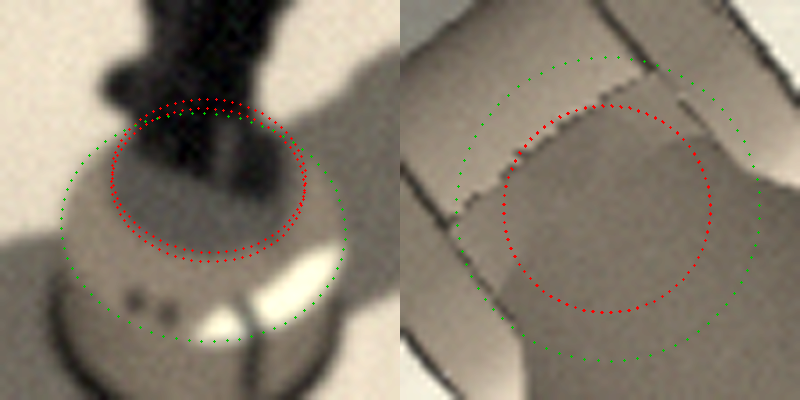

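In the side view the lid's disc matches its model ellipse (bottom at about (205,258)). The jar rim matches too (bottom at about (205,342)), so they line up to about 1 mm. The top view is blocked by the arm. Guarded descent: the lugs would touch the top near TCP 56, and the lid seats near TCP 45.4.

```bash
python3 -m pendant '[5,5,0.2,0.4,0, 5,4,0,0,0, 5,2,0,0,0, 5,1.5,0,0,0, 5,1,0,0,0, 5,0,0,0,0, 5,0,0,0,0]' 60; python3 st.py 477.6 44.8 45.4 71
```

```text
clock: 22.1
tcp_pos: [0.4777, 0.0447, 0.0546]
orientation: [0.26, 1.555, -0.26]
contact_force: [-0.0, 0.1, -0.3]
grip_width: 0.0101
t 22.1 tcp [477.7  44.7  54.6] yaw of y 71.04 tilt [ 0.0002 -0.    ] F [-0.   0.1 -0.3] Mo [0.02 0.   0.04] w 10.1 j7 0.58
tool shift [ 9.2  0.1 -0.1]
turn 0.001
```

```bash
python3 -m pendant '[5,1.5,0,0,0, 5,1.5,0,0,0, 5,0,0,0,0]' 60; python3 st.py 477.6 44.8 45.4 71
```

```text
clock: 22.48
tcp_pos: [0.4775, 0.0446, 0.0514]
orientation: [0.26, 1.555, -0.26]
contact_force: [-0.2, -0.4, -0.6]
grip_width: 0.01
t 22.48 tcp [477.5  44.6  51.4] yaw of y 71.04 tilt [-0.0003 -0.    ] F [-0.2 -0.4 -0.6] Mo [ 0.03 -0.    0.02] w 10.0 j7 0.57
tool shift [6.  0.2 0.1]
turn 0.001
```

The lugs are in the notches with no side force (lid bottom at 50). Lower to the seat.

```bash
python3 -m pendant '[5,2,0,0,0, 5,2,0,0,0, 5,1,0,0,0, 5,0.5,0,0,0, 5,0,0,0,0, 5,0,0,0,0]' 60; python3 st.py 477.6 44.8 45.4 71
```

```text
clock: 23.22
tcp_pos: [0.4777, 0.0447, 0.0461]
orientation: [0.26, 1.555, -0.26]
contact_force: [-0.6, 0.6, -0.4]
grip_width: 0.0101
t 23.23 tcp [477.7  44.7  46.1] yaw of y 71.05 tilt [ 0.0001 -0.    ] F [-0.6  0.6 -0.4] Mo [0.02 0.   0.02] w 10.1 j7 0.56
tool shift [ 0.7  0.1 -0.1]
turn 0.001
```

```bash
python3 -m pendant '[5,0.5,0,0,0, 5,0.5,0,0,0, 5,0,0,0,0]' 60; python3 st.py 477.6 44.8 45.4 71
```

```text
clock: 23.6
tcp_pos: [0.4777, 0.0446, 0.0454]
orientation: [0.259, 1.555, -0.26]
contact_force: [-1.7, -0.3, 4.4]
grip_width: 0.0103
t 23.6 tcp [477.7  44.6  45.4] yaw of y 71.05 tilt [ 0.0003 -0.0005] F [-1.7 -0.3  4.4] Mo [-0.17  0.4   0.  ] w 10.3 j7 0.56
tool shift [-0.   0.1 -0.2]
turn 0.001
```

Seated: 4.4 N contact exactly at TCP 45.4. Twist clockwise by 0.785 rad toward the ribs (-64°), gently.

```bash
python3 -m pendant '[5,-0.3,0,0,0.04, 5,0,0,0,0.08, 5,0,0,0,0.08, 5,0,0,0,0]' 60; python3 st.py 477.6 44.8 45.4 26; python3 -m pendant '[5,0,0,0,0.08, 5,0,0,0,0.08, 5,0,0,0,0.08, 5,0,0,0,0.08, 5,0,0,0,0.08, 5,0,0,0,0.08, 5,0,0,0,0.08, 5,0,0,0,0, 5,0,0,0,0]' 60; python3 st.py 477.6 44.8 45.4 26
```

```text
clock: 24.1
tcp_pos: [0.4779, 0.0448, 0.0454]
orientation: [0.416, 1.53, -0.416]
contact_force: [-0.2, 0.8, 0.5]
grip_width: 0.0102
t 24.1 tcp [477.9  44.8  45.4] yaw of y 59.58 tilt [0.0006 0.0001] F [-0.2  0.8  0.5] Mo [ 0.12  0.04 -0.03] w 10.2 j7 0.39
tool shift [-0.  -0.2 -0.2]
turn 0.586
clock: 25.22
tcp_pos: [0.4778, 0.0449, 0.0454]
orientation: [0.848, 1.399, -0.847]
contact_force: [0.1, 1.2, 1.1]
grip_width: 0.0104
t 25.23 tcp [477.8  44.9  45.4] yaw of y 27.62 tilt [0.0003 0.0003] F [0.1 1.2 1.1] Mo [ 0.22 -0.06 -0.01] w 10.4 j7 -0.08
tool shift [-0.  -0.2  0. ]
turn 0.028
```

```bash
python3 - <<'E'
from h import *
n='top';off=np.round(proj(n,[.478,.045,.055])[0])-28
for k,a,b,z,o in(('rib',(82,262),(320,138),.059,45),('stud',(74,163),(320,241),.057,90),('notch',(172,292),(228,105),.053,0)):
    P=onz(n,np.array([a,b])/(400/56)-.5+off,z);d=P[1]-P[0];y=(np.degrees(np.arctan2(d[1],d[0]))+o+90)%180-90
    print(k,'jar yaw',y.round(1),'centre',(P.mean(0)*1000).round(1))
n='side'
off=np.round(proj(n,[.478,.045,.055])[0])-28
for k,a,b,z,o in(('rib',(158,105),(242,292),.059,45),('stud',(250,110),(153,286),.057,90)):
    P=onz(n,np.array([a,b])/(400/56)-.5+off,z);d=P[1]-P[0];y=(np.degrees(np.arctan2(d[1],d[0]))+o+90)%180-90
    print(k,'jar yaw',y.round(1),'centre',(P.mean(0)*1000).round(1))
E
python3 -m pendant '[5,0,0,0,0.028, 5,0,0,0,0, 5,0,0,0,0]' 60; python3 st.py 477.6 44.8 45.4 26
python3 hold.py .478 .045 .06 28 f1
python3 - <<'E'
import cv2,numpy as np
f=cv2.imread('pics/f1.png')[:,400:]; p=cv2.imread('pics/p1.png')
cv2.imwrite('pics/f2.png',np.hstack([f,np.vstack([cv2.resize(p,(400,200)),np.zeros((200,400,3),np.uint8)])]))
E
```

```text
rib jar yaw -18.7 centre [478.2  44.7  59. ]
stud jar yaw -18.9 centre [477.6  46.1  57. ]
notch jar yaw -17.9 centre [478.8  45.1  53. ]
rib jar yaw -19.4 centre [479.2  45.2  59. ]
stud jar yaw -17.9 centre [478.   43.4  57. ]
clock: 25.6
tcp_pos: [0.4778, 0.0449, 0.0454]
orientation: [0.87, 1.39, -0.869]
contact_force: [0.1, 1.5, 2.0]
grip_width: 0.0101
t 25.6 tcp [477.8  44.9  45.4] yaw of y 25.92 tilt [0.0004 0.0003] F [0.1 1.5 2. ] Mo [ 0.4  -0.1   0.01] w 10.1 j7 -0.11
tool shift [-0.  -0.2  0. ]
turn -0.001
```

View pics/f2.png

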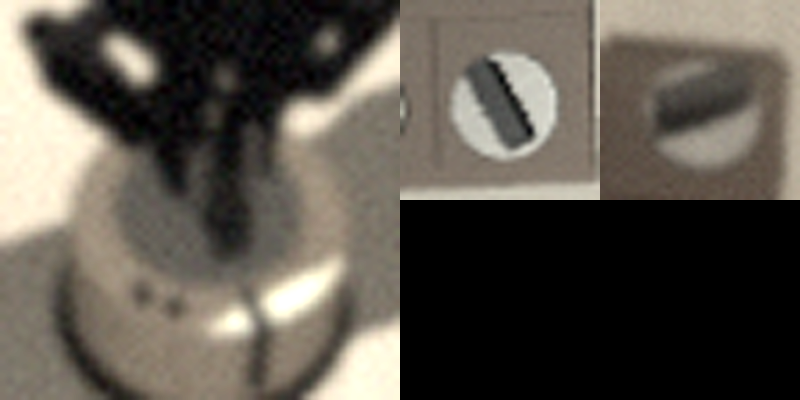

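The last picture shows the disc flat on the rim. The bar end at (232,250) points along the rib at (255,310), with the stud pair off to the left at (155,300). The small lid stands upright inside its pocket. Handing in.

```bash
python3 -c "
from bench import r
print(r.hand_in()); o=r.get_obs(); print(o['clock'],o['grip_width'],o['contact_force'])"
```

```text
the job is handed in; nothing more can be done
None
the job is handed in; nothing more can be done
```

I finished both parts in order and handed the job in at about 26 s on the clock; no verdict came back.

**What I did**
- **Small lid:** I set it upright in the empty front-row pocket and let go. Touchdown came at the predicted height.
- **Large lid:** I lowered it through the notches with no side force until it touched at TCP height 45.4 mm, exactly where the disc should sit on the rim. Then I twisted it 45° clockwise, and the arm is still gripping it there.

**Last checks**
- **Bar direction:** the bar points at -64.1°, and I measured the ribs at about -64° (single readings -63 to -64.4°). That is well short of the click at 60–80° of twist.
- **Forces:** the wrist read about 2.5 N and no twisting moment. The highest I saw was about 24 N, when the small lid touched down.
- **Pictures:** they show the bar lined up with the rib, the disc flat on the rim, and the small lid upright inside its pocket walls.

**What failed or disagreed**
- **First grasp:** my first try at the small lid closed on air just above the bar. The camera depth showed the finger tips about 20 mm short of the reported TCP, so I went lower and it held. That miss and retry shifted the lid by only about 3 mm.
- **Jar position:** the two cameras disagreed by 4 mm in y, and I used the joint fit of both.
- **Small lid in its pocket:** my automatic fit failed there because its threshold was wrong. I relied on the networks and the picture instead.
- **Bystanders:** I did not measure them again at the end.

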